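# Clip the antenna onto the leaning router panel

## Robot

A 6-joint arm with a two-finger parallel gripper is mounted at the origin on the work surface. World frame = base frame: x ahead of the robot, y to its left, z up, the work surface at z = 0. Lengths are in m, angles in degrees, forces in N, time in s.
With the tool pointing down it reaches from about 0.4 to 0.825 m from the base axis. Payload 7 kg.
Tool frame: the origin (TCP) lies midway between the tips of the shut fingers; the grasp point (between the pads) lies 19 mm behind it (r.grip_depth is the distance from the TCP to the grasp point, in m); z points along the fingers, y is the line along which they close (so a half turn about z gives the same grasp; the last joint's range is limited). The gripper opens to 88 mm and grips with 3 to 60 N. Pads are 19 mm wide; open, the fingers measure 130 mm over their backs; the gripper's body (78 mm by 193 mm) begins 47 mm behind the grasp point.
Start: joints at [-60.098, 20.546, 0.682, 0, -70.136, -16.507], TCP at [0.156, -0.657, 0.227] pointing down, gripper open.
Joint ranges: [-176.03, 176.03], [-82.01, 121.73], [-58.28, 71.71], [-173.87, 95.51], [-174.79, -0.11], [-173.66, 173.66]. Speed limits (degrees/s): [136.94, 136.94, 172.46, 180, 180, 180].

## Interface

Orientations are given as [roll, pitch, yaw] about the fixed x, y, z axes, in that order (R = Rz(yaw) Ry(pitch) Rx(roll)).
In Python, from plant import r, capture, close_job, search_frame, outline_of gives the robot as it stands.
- The arm moves only by the shell command python3 -m creep 'ROWS' [FORCE]. ROWS is JSON, a list of rows, each a list of 7 numbers: the finger opening in mm, from 0 to 87.6, then the shift along the world's x, y, z in units of 25 mm (1.0 is 25 mm), then the turn, a rotation vector about the world's x, y, z in degrees. In form: [[hand, x, y, z, ax, ay, az], ...]. A call has 1 to 8 rows; each row shifts and turns the commanded pose from where the row before left it; what a row does not reach is not made up. A row lasts 1/12 s, in which the tool goes at most 41.7 mm and 7.16 degrees, less where a joint would pass 70% of its speed; a pose out of reach is approached as far as the arm can. A call is refused whole if a number of a shift passes 1 or a number of a turn 7.16, either way. A call with a gripper value outside its range is refused whole. The fingers move at their own pace and stop on an object; FORCE is the grip in N (left out, the last holds). Time passes only in rows, so rows that do not move let the fingers close. It gives the time, the measured TCP pose, the force, the opening and the grip force at its end, in the units of the state.
- r.get_state(): the state, without advancing time (a new reading comes with each control period).
- capture(name): name is "scene" or "top" or "wrist"; returns a dict with "frame" (480x640x3 uint8, red, green, blue), "K" (3x3 intrinsics, pixels), "k1" (the pictures are not rectified: a ray, as slopes to the right and down, at radius r is drawn at 1 + k1 r^2 times it, then the intrinsics apply), "origin" and "rotation" of the camera in the world. Camera axes: x right, y down, z forward; pixel columns grow to the right and rows downward; lengths in m; the calibration is good to about 2 mm. A picture is of the moment at which its call begins. There is no depth.
- close_job(): hands the job in; it is judged then, once.
Trained networks look in a picture, given as the dict that the camera call returned (one of the last four; its "shot" number tells which), for a name from the list of things; names that differ only in an ending like _2 or _b are one class to them, and where a whole thing is asked for, a point or a joint stands for the part that bears it (a point fixed in the world has none). Each returns a list of dicts, best first, with "conf" (0 to 1); they miss things now and then, are a little off and sometimes report something else, mostly with a low value. They report only what shows in the picture. A call takes as long as a camera call. They do not tell look-alikes from the thing itself.
- search_frame(picture, target): "bbox" ([left, top, right, bottom] in pixels, round what is visible of it).
- outline_of(picture, target): "region" (480x640 bool, what is visible of it) and "bbox" ([left, top, right, bottom] in pixels, round what is visible of it).
The state is a dict: "time_s": time; "joints": joint angles; "qd": joint speeds; "joint_torque": joint torques, N m; "tcp_pos": TCP position; "eef_rot": TCP orientation; "contact_force": force on the tool from outside, world axes, zero at the start; "moment": the same for the moment, N m; "gripper_width": finger opening in m; "gripper_force": force on a finger pad.
Only numpy, scipy, OpenCV 4.12 (cv2) and the standard library are available. Lean on these libraries where they do the work, as an engineer would, in place of code of your own. Each camera call takes 0.05 s, during which the arm holds its last target. There are 200 camera calls.

## Task

Squeeze the yellow spring clamp that carries an antenna, take it off the parking strip, and clip it onto the top edge of the leaning wooden panel, centred over the blue tape. Slide its open jaws down along the slope until the hinge barrel touches the edge, then ease it closed so that it stays fully home, the barrel still down on the edge. Do not push the panel into another lean, and leave the grey clamp and the modem where they are.

Things in the scene. Friction and masses are not known exactly. Their poses are not given: they have to be found in the camera images.
- clip: clamp to use: yellow peg-type spring clamp, 112 mm tall, 30 mm wide, about 110 g, with a stub antenna. Origin: middle of the hinge axis (black barrel, radius 9 mm). x along the hinge axis, z from jaws to handles, y the way jaws and handles move. The frame belongs to its +y arm; a squeeze turns each arm half the jaw angle about x. Starts upright on the strip, barrel resting on the edge
- clip_handle (a point): middle of the outer face of the +y handle. Plates 28 mm wide; at rest 60 mm over their outsides at the top, 60 mm above the hinge axis; squeezed fully parallel, 28 mm over their outsides, from 17 to 63 mm above it. At 43 mm the squeeze takes 6 N to begin, 12 N to open fully; more does no harm
- clip_jaw_tip (a point): tip of the +y jaw, on its gripping face, 50 mm below the hinge axis. Both jaws are flat, 30 mm wide, 5 mm thick
- clip_antenna (a point): tip of the black antenna, 11 mm thick, which rises from the +x end of the hinge: 91 mm out along x, 48 mm up along z. Once clipped on, it may point either way along the panel
- clip_jaw (a joint): angle between the yellow clamp's arms (rad): 0 when the jaws are parallel, 8 mm apart; 0.55 squeezed fully open (tips about 35 mm apart, 12 mm apart just below the barrel); -0.17 when empty. A spring closes it. As the handles spring apart they swing 5 mm down relative to the hinge axis, so fingers that merely open drag the clamp 5 mm up
- spare: the other clamp, the same but grey, on the same strip, about 150 mm from the yellow one (centre to centre); which of the two stands further to the left varies. Leave it alone
- stand: fixed parking stand: aluminium foot 270 x 100 x 16 mm, with an upright grey strip 8 mm thick and 250 mm long (along its x), whose upper edge is 100 mm above the table. Origin under its centre, z up
- band (a point): middle of the blue tape (30 mm wide along the edge) on the panel's top edge, on the edge surface, mid-thickness. x: the panel's normal on its router side (away from the robot, upwards); y along the edge; z out of the edge along the slope (up, towards the robot). With the clamp home, its origin is 9 mm from here along z, its z parallel to this z
- panel_edge (a point): middle of the panel's top edge, axes as the band's. The panel is a wooden board 8 mm thick, 230 mm wide, 212 mm from its hinge to this edge; a black router 200 x 105 x 34 mm is fixed on its outer face, from 85 mm below the edge downwards. The face towards the robot is bare
- panel (a joint): lean of the panel from upright, towards the robot (rad), 0.40 to 0.65. Its hinge, 40 mm above the table, is held by friction only: roughly 9 N square to the board at the edge turns it; a push along the slope does not
- modem: black upright modem on a foot, 150 x 85 x 180 mm, loose; origin under its centre. Leave it
Things that resemble listed ones, but are neither listed nor needed, are in the scene too. Leave any red look-alike of the clip alone.

How it is judged:
By the outcome, as a careful person would: the job done as asked, in the order asked, and still so for the second after the job is handed in, with the robot touching nothing.
It also fails if it takes over 53 s, if anything falls off the work surface, if the arm or the gripper's body presses on something with over 40 N, if the wrist force passes 120 N, or if a joint passes its speed limit or range.

## Working session

There is one attempt and no reset: what is moved stays moved. The work goes in short steps, Python scripts to look and compute and a shell command to move; the robot and the scene stay as the last step left them, time stands still between calls to the robot, and variables do not carry over. Pictures are saved under pics/ and viewed, at most 10 in all, crops included, and the job is handed in when it is done.

```bash
ls; mkdir -p pics; cat > h.py <<'E'
import numpy as np,cv2
from plant import r,capture,close_job,search_frame,outline_of
from scipy.spatial.transform import Rotation as Ro
def ray(c,uv):
    K=c["K"];p=np.array([(uv[0]-K[0][2])/K[0][0],(uv[1]-K[1][2])/K[1][1]]);q=p.copy()
    for _ in range(20): q=p/(1+c["k1"]*(q@q))
    d=np.array(c["rotation"])@np.array([q[0],q[1],1.]);return np.array(c["origin"]),d/np.linalg.norm(d)
def proj(c,P):
    q=np.array(c["rotation"]).T@(np.array(P)-np.array(c["origin"]));q=q[:2]/q[2];q=q*(1+c["k1"]*(q@q))
    K=c["K"];return np.array([K[0][0]*q[0]+K[0][2],K[1][1]*q[1]+K[1][2]])
def tri(rs):
    A=0;b=0
    for o,d in rs:
        M=np.eye(3)-np.outer(d,d);A=A+M;b=b+M@o
    return np.linalg.solve(A,b)
def save(c,n): cv2.imwrite("pics/"+n,cv2.cvtColor(c["frame"],cv2.COLOR_RGB2BGR))
E
python3 - <<'E'
from h import *
print(r.get_state())
for n in ["scene","top"]:
    c=capture(n);save(c,n+"1.png");print(n,c["origin"],np.round(c["rotation"],3).tolist(),c["k1"],c["K"][0][0])
    for t in ["clip","spare","stand","band","panel_edge","panel","modem","clip_handle","clip_antenna","clip_jaw_tip"]:
        try: print(t,[(np.round(x["bbox"]).tolist(),round(x["conf"],2)) for x in search_frame(c,t)][:3])
        except Exception as e: print(t,e)
E
```

```text
pics
{'time_s': 0.0, 'joints': array([-6.00964444e+01,  2.05894790e+01,  6.33999018e-01, -1.94755070e-02,
       -7.01361464e+01, -1.65069483e+01]), 'qd': array([-0.00462545,  0.14533707, -0.10914265,  0.01722508, -0.05774631,
        0.07967782]), 'joint_torque': array([ 4.10204939e-04, -5.82716310e+01,  2.93055224e+01,  6.99775949e+00,
        6.83968668e-03, -1.55963507e-04]), 'tcp_pos': array([ 0.15624787, -0.65616412,  0.22564851]), 'eef_rot': array([ 1.79906948e+02, -8.48254791e-03, -1.66610018e+02]), 'contact_force': array([-0.34432063, -0.3379789 , -0.54643955]), 'moment': array([ 0.00670731, -0.01946265, -0.0350907 ]), 'gripper_force': 0.0, 'gripper_width': 0.08774072738916697}
scene [ 1.40010763 -0.00698957  0.98733674] [-134.705, -0.415, 87.962] -0.07690540298825911 564.9118224240609
clip [([222.0, 288.0, 261.0, 355.0], 0.93), ([286.0, 188.0, 328.0, 231.0], 0.74), ([221.0, 210.0, 275.0, 259.0], 0.55)]
spare [([150.0, 201.0, 203.0, 248.0], 0.73)]
stand [([145.0, 227.0, 265.0, 293.0], 0.56)]
band [([366.0, 231.0, 380.0, 253.0], 0.61)]
panel_edge [([308.0, 227.0, 432.0, 337.0
[... 664 characters left out ...]
0.67)]
spare [([434.0, 267.0, 473.0, 296.0], 0.93)]
stand [([370.0, 245.0, 476.0, 312.0], 0.94)]
band [([276.0, 202.0, 288.0, 219.0], 0.4)]
panel_edge [([232.0, 180.0, 336.0, 220.0], 0.98)]
panel [([231.0, 179.0, 334.0, 223.0], 0.65)]
modem [([132.0, 194.0, 199.0, 261.0], 0.93), ([368.0, 255.0, 415.0, 276.0], 0.54)]
clip_handle [([368.0, 250.0, 412.0, 281.0], 0.79), ([316.0, 307.0, 356.0, 343.0], 0.76), ([374.0, 180.0, 403.0, 220.0], 0.65)]
clip_antenna [([367.0, 251.0, 413.0, 276.0], 0.93), ([313.0, 312.0, 357.0, 345.0], 0.82), ([367.0, 181.0, 405.0, 222.0], 0.56)]
clip_jaw_tip [([370.0, 253.0, 414.0, 277.0], 0.79), ([374.0, 179.0, 404.0, 222.0], 0.62), ([314.0, 307.0, 357.0, 345.0], 0.55)]
```

View pics/scene1.png

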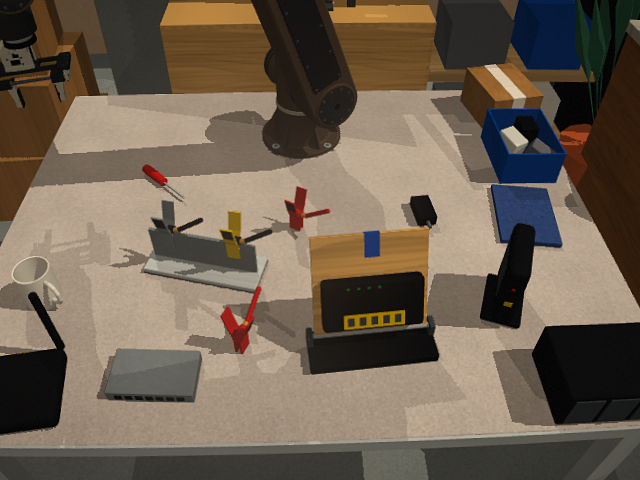

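View pics/top1.png

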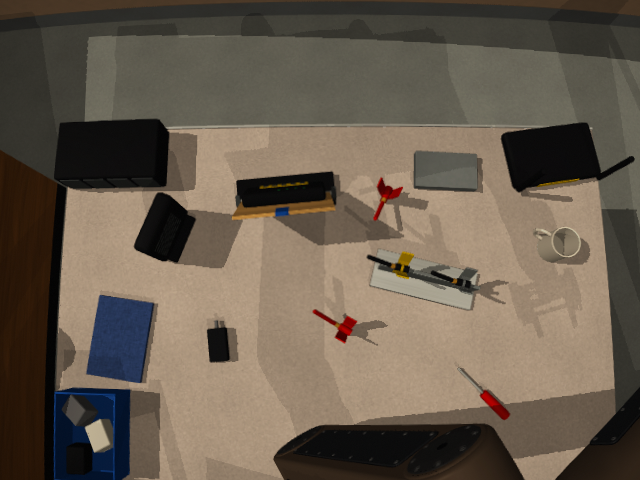

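```bash
sed -i 's/np.array(c\["rotation"\])/Ro.from_euler("xyz",c["rotation"],degrees=True).as_matrix()/' h.py
python3 - <<'E'
from h import *
s=cv2.imread("pics/scene1.png");t=cv2.imread("pics/top1.png")
a=cv2.resize(s[190:300,140:290],(798,585),interpolation=cv2.INTER_CUBIC)
cv2.imwrite("pics/crop1.png",cv2.resize(s[185:305,140:440],(800,320),interpolation=cv2.INTER_CUBIC))
b=cv2.resize(t[170:320,225:485],(800,461),interpolation=cv2.INTER_CUBIC);cv2.imwrite("pics/crop2.png",b)
E
```

```text
(no output)
```

View pics/crop1.png

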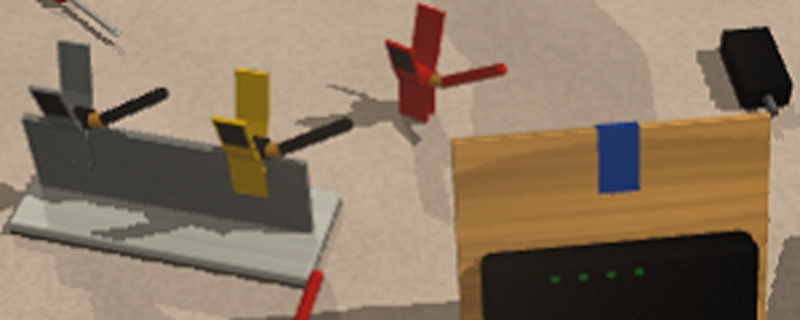

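View pics/crop2.png

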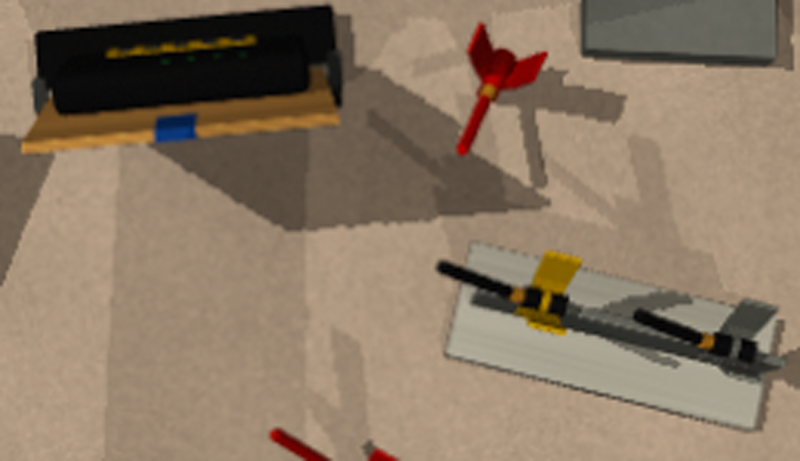

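Scene: yellow clamp stands on the strip at about (234,240) with its antenna to image right (+y). The panel's blue tape is at (372,232), and both red look-alikes lie elsewhere. Top: yellow barrel at about (402,267), tape at (282,211), grey clamp at (463,282).

```bash
python3 - <<'E'
from h import *
S=capture("scene");T=capture("top");W=capture("wrist");save(W,"w0.png")
s=lambda x,y:ray(S,(140+x*.375,185+y*.375)); t=lambda x,y:ray(T,(225+x*.325,170+y*.3254))
def pl(o_d,z): o,d=o_d;return np.round(o+d*(z-o[2])/d[2],4)
print("strip scene",pl(s(23,116),.1),pl(s(308,165),.1),"top",pl(t(472,300),.1),pl(t(780,362),.1))
print("barrel", tri([s(255,147),t(545,299)]), "ant", tri([s(350,123),t(442,266)]))
print("tape routerside arris", tri([s(618,124),t(177,116)]),tri([s(618,124),t(176,130)]))
print("edge L", tri([s(768,115),t(25,140)]),"R",tri([s(452,137),t(338,110)]))
print("tape z guesses",[ (z,pl(s(618,124),z),pl(t(177,122),z)) for z in (.2,.215,.23,.245)])
st=r.get_state();R=Ro.from_euler("xyz",st["eef_rot"],degrees=True)
print("wristcam in tool",R.inv().apply(np.array(W["origin"])-st["tcp_pos"]),(R.inv()*Ro.from_euler("xyz",W["rotation"],degrees=True)).as_matrix().round(3).tolist(),W["K"],W["k1"])
print(r.get_state()["time_s"])
E
```

```text
strip scene [ 0.4948 -0.3455  0.1   ] [ 0.558  -0.1033  0.1   ] top [ 0.5426 -0.0981  0.1   ] [ 0.4898 -0.3439  0.1   ]
barrel [ 0.54197781 -0.15094727  0.10632461] ant [ 0.56285807 -0.06829012  0.15210305]
tape routerside arris [0.66026845 0.12613387 0.24281813] [0.65195335 0.1275371  0.23444992]
edge L [0.64585149 0.23618474 0.23428467] R [0.66470434 0.01044585 0.23777649]
tape z guesses [(0.2, array([0.6177, 0.1349, 0.2   ]), array([0.6658, 0.1283, 0.2   ])), (0.215, array([0.6326, 0.1322, 0.215 ]), array([0.6623, 0.1272, 0.215 ])), (0.23, array([0.6475, 0.1295, 0.23  ]), array([0.6588, 0.1261, 0.23  ])), (0.245, array([0.6624, 0.1268, 0.245 ]), array([0.6552, 0.1249, 0.245 ]))]
wristcam in tool [ 0.07074176 -0.00076153 -0.15726983] [[0.001, -0.963, -0.268], [1.0, 0.001, -0.001], [0.001, -0.268, 0.963]] [[355.77981628   0.         321.5277299 ]
 [  0.         355.77981628 244.80594647]
 [  0.           0.           1.        ]] -0.04395234694251242
1.25
```

```bash
A='[87.6,0.57,0.98,0.2,0,0,7]'; python3 -m creep '[[87.6,0.3,0.5,0.8,0,0,3],[87.6,0.57,0.98,0.6,0,0,7],[87.6,0.57,0.98,0.6,0,0,7],[87.6,0.57,0.98,0.6,0,0,7],[87.6,0.57,0.98,0.6,0,0,7],[87.6,0.57,0.98,0.6,0,0,7],[87.6,0.57,0.98,0.6,0,0,7],[87.6,0.57,0.98,0.6,0,0,7]]'
python3 -m creep '[[87.6,0.57,0.98,0.2,0,0,7],[87.6,0.57,0.98,0.2,0,0,4],[87.6,0.57,0.98,0.2,0,0,0],[87.6,0.57,0.98,0.2,0,0,0],[87.6,0.57,0.98,0.2,0,0,0],[87.6,0.57,0.98,0.2,0,0,0],[87.6,0.57,0.98,0.2,0,0,0],[87.6,0.57,0.98,0,0,0,0]]'
python3 -m creep '[[87.6,0.57,0.98,0,0,0,0],[87.6,0.57,0.98,0,0,0,0],[87.6,0.57,0.98,0,0,0,0],[87.6,0.57,0.98,0,0,0,0],[87.6,0.57,0.98,0,0,0,0],[87.6,0.57,0.98,0,0,0,0],[87.6,0.57,0.98,0,0,0,0],[87.6,0,0,0,0,0,0]]'
```

```text
time_s: 1.92
tcp_pos: [0.264, -0.4713, 0.3525]
eef_rot: [-180.0, -0.0, -114.3]
contact_force: [0.4, -1.0, -0.0]
gripper_width: 0.0878
gripper_force: 0.0
time_s: 2.58
tcp_pos: [0.3782, -0.2756, 0.3879]
eef_rot: [-179.9, -0.0, -103.6]
contact_force: [-0.1, -0.9, 1.1]
gripper_width: 0.0875
gripper_force: 0.0
time_s: 3.25
tcp_pos: [0.4791, -0.102, 0.386]
eef_rot: [180.0, 0.0, -103.5]
contact_force: [0.2, -1.3, -0.3]
gripper_width: 0.0882
gripper_force: 0.0
```

```bash
cat > cap.py <<'E'
import sys,pickle
from h import *
c=capture("wrist");save(c,sys.argv[1]+".png");pickle.dump(c,open(sys.argv[1]+".pkl","wb"))
E
python3 cap.py a
python3 -m creep '[[87.6,0.7,0.87,0,0,0,0],[87.6,0.7,0.87,0,0,0,0],[87.6,0.7,0.87,0,0,0,0],[87.6,0.7,0.87,0,0,0,0],[87.6,0.7,0.87,0,0,0,0],[87.6,0.7,0.87,0,0,0,0],[87.6,0.7,0.5,0,0,0,0],[87.6,0,0,0,0,0,0]]'
python3 cap.py b
python3 -m creep '[[87.6,0.8,-0.2,0,0,0,0],[87.6,0.8,-0.2,0,0,0,0],[87.6,0.8,-0.2,0,0,0,0],[87.6,0.8,-0.2,0,0,0,0],[87.6,0.8,-0.2,0,0,0,0],[87.6,0.8,-0.2,0,0,0,0],[87.6,0.8,0,0,0,0,0],[87.6,0,0,0,0,0,0]]'
python3 cap.py c
python3 - <<'E'
from h import *
i=[cv2.resize(cv2.imread(f"pics/{k}.png"),(400,300),interpolation=cv2.INTER_AREA) for k in "abc"]
cv2.imwrite("pics/abc.png",np.vstack([np.hstack(i[:2]),np.hstack([i[2],i[2]*0])]))
E
```

```text
time_s: 3.97
tcp_pos: [0.6018, 0.0395, 0.3849]
eef_rot: [179.9, -0.1, -103.5]
contact_force: [-0.9, -0.8, -1.0]
gripper_width: 0.0878
gripper_force: 0.0
time_s: 4.68
tcp_pos: [0.7414, 0.0061, 0.3845]
eef_rot: [179.9, -0.1, -103.7]
contact_force: [-1.3, 1.1, -3.4]
gripper_width: 0.0874
gripper_force: 0.0
```

View pics/abc.png

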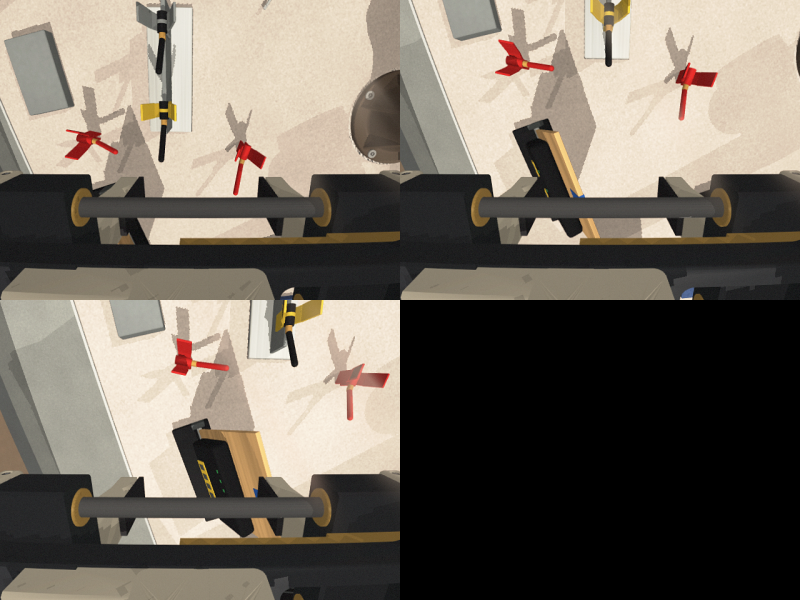

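The wrist view shows the clamp at about (256,175) in full pixels in picture a. The gripper hides the image below row 270, so the tool has to go further to +y to see the tape.

```bash

python3 -m creep '[[87.6,0,1,0,0,0,0],[87.6,0,1,0,0,0,0],[87.6,0,1,0,0,0,0],[87.6,0,1,0,0,0,0],[87.6,0,1,0,0,0,0],[87.6,0,1,0,0,0,0],[87.6,0,1,0,0,0,0],[87.6,0,0.5,0,0,0,0]]'
python3 -m creep '[[87.6,0,0.4,0,0,0,0],[87.6,0,0,0,0,0,0],[87.6,0,0,0,0,0,0]]'
python3 cap.py d
python3 -m creep '[[87.6,-0.9,0,0,0,0,0],[87.6,-0.9,0,0,0,0,0],[87.6,-0.9,0,0,0,0,0],[87.6,-0.9,0,0,0,0,0],[87.6,-0.9,0,0,0,0,0],[87.6,-0.9,0,0,0,0,0],[87.6,0,0,0,0,0,0],[87.6,0,0,0,0,0,0]]'
python3 cap.py e
python3 - <<'E'
from h import *
i=[cv2.imread(f"pics/{k}.png")[:300] for k in "de"]
cv2.imwrite("pics/de.png",np.vstack([i[0][:,20:620],i[1][:,20:620]]))
E
```

```text
time_s: 5.4
tcp_pos: [0.7387, 0.1973, 0.3873]
eef_rot: [-180.0, 0.0, -103.5]
contact_force: [1.4, -0.2, -0.4]
gripper_width: 0.0874
gripper_force: 0.0
time_s: 5.65
tcp_pos: [0.7396, 0.2048, 0.387]
eef_rot: [-180.0, -0.0, -103.6]
contact_force: [0.1, -1.0, -1.0]
gripper_width: 0.0872
gripper_force: 0.0
time_s: 6.37
tcp_pos: [0.6043, 0.2041, 0.3884]
eef_rot: [-179.9, 0.1, -103.6]
contact_force: [0.5, 1.2, 0.4]
gripper_width: 0.0875
gripper_force: 0.0
```

View pics/de.png

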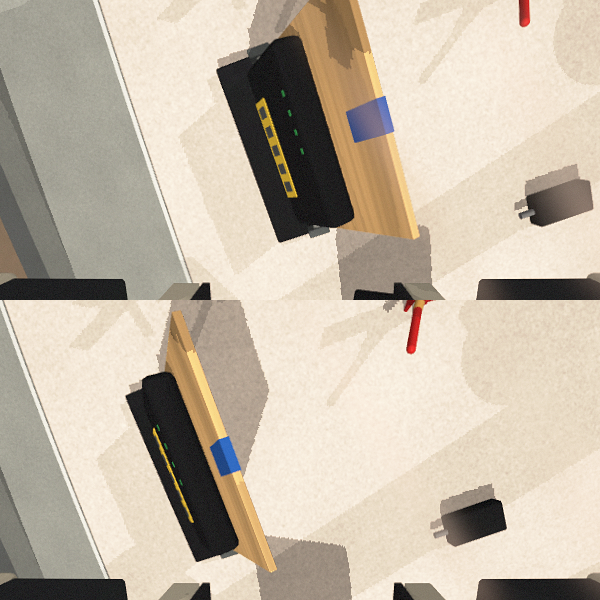

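```bash

python3 - <<'E'
from h import *
d=cv2.imread("pics/d.png");e=cv2.imread("pics/e.png")
f=lambda im,y,x,w:cv2.resize(im[y:y+190,x:x+w],None,fx=3,fy=3,interpolation=cv2.INTER_CUBIC)
cv2.imwrite("pics/de2.png",np.hstack([f(d,60,325,133),f(e,95,175,133)]))
for n,im in(("d",d),("e",e)):
    h=cv2.cvtColor(im,cv2.COLOR_BGR2HSV);m=cv2.inRange(h,(105,90,60),(130,255,255));m[280:]=0
    k,l,s,c=cv2.connectedComponentsWithStats(m);j=1+s[1:,4].argmax();cs,_=cv2.findContours((l==j).astype(np.uint8),cv2.RETR_EXTERNAL,cv2.CHAIN_APPROX_NONE)
    print(n,s[j],cv2.approxPolyDP(cs[0],2.5,True)[:,0].tolist())
E
```

```text
d [396  96  18  37 260] [[404, 96], [396, 99], [403, 120], [411, 129], [409, 132], [413, 129]]
e [230 136  31  40 733] [[248, 136], [230, 147], [241, 175], [260, 169]]
```

View pics/de2.png

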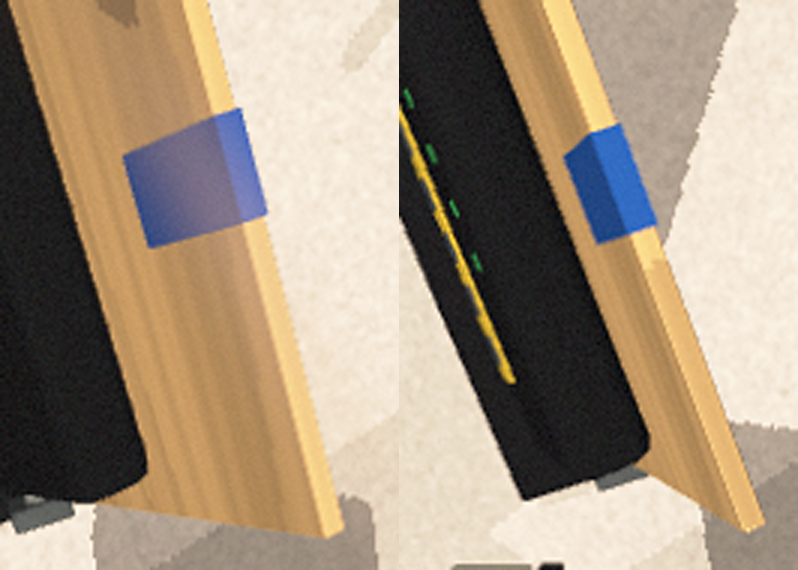

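```bash
cat > fit.py <<'E'
from h import *
import pickle
from scipy.optimize import least_squares
C={k:pickle.load(open(k+".pkl","rb")) for k in "cde"}
D=lambda x,y:np.array([325+(x+.5)/3-.5,60+(y+.5)/3-.5]); E_=lambda x,y:np.array([175+(x-398.5)/3-.5,95+(y+.5)/3-.5])
# cam,pixel,(n,edge coord type,value, drop)
obs=[("d",D(213,119),(.004,'t',-.015,0)),("d",D(241,223),(.004,'t',.015,0)),("d",D(241,108),(-.004,'t',-.015,0)),("d",D(267,213),(-.004,'t',.015,0)),
("d",D(323,537),(.004,'p',.115,0)),("d",D(343,526),(-.004,'p',.115,0)),("d",D(123,156),(.004,'t',-.015,1)),("d",D(150,247),(.004,'t',.015,1)),
("e",E_(597,134),(.004,'t',-.015,0)),("e",E_(630,234),(.004,'t',.015,0)),("e",E_(621,124),(-.004,'t',-.015,0)),("e",E_(656,222),(-.004,'t',.015,0)),
("e",E_(746,530),(.004,'p',.115,0)),("e",E_(764,522),(-.004,'p',.115,0)),("e",E_(566,156),(.004,'t',-.015,1)),("e",E_(597,244),(.004,'t',.015,1)),
("c",np.array([419.,211.]),(-.004,'p',-.115,0))]
def axes(psi,l):
    y=np.array([np.cos(psi),np.sin(psi),0]);out=np.array([np.sin(psi),-np.cos(psi),0]) # away from robot
    z=np.array([0,0,np.cos(l)])-out*np.sin(l);n=out*np.cos(l)+np.array([0,0,np.sin(l)]);return n,y,z
def f(p,full=0):
    ex,ey,ez,psi,l,s,L=p;n,y,z=axes(psi,l);E=np.array([ex,ey,ez]);R=[]
    for c,uv,(a,t,v,d) in obs:
        P=E+n*a+y*(v+(s if t=='t' else 0))-z*(L if d else 0)
        R+=list((proj(C[c],P)-uv)/(3 if c=='c' else .5))
    R.append((ez-.04-.212*np.cos(l))/.0007)
    return np.array(R)
r_=least_squares(f,[.655,.123,.235,np.radians(95),.42,0,.025],loss='soft_l1');p=r_.x
n,y,z=axes(p[3],p[4]);print("E",p[:3].round(4),"psi",np.degrees(p[3]),"lean",p[4],np.degrees(p[4]),"s,L",p[5:],"band",(p[:3]+y*p[5]).round(4))
print((f(p)[:-1]*.5).round(1).reshape(-1,2).tolist(),f(p)[-1]*.7)
print("sd",np.sqrt(np.diag(np.linalg.inv(r_.jac.T@r_.jac))).round(4))
B=p[:3]+y*p[5];np.savez("panel.npz",B=B,n=n,y=y,z=z,lean=p[4])
for cn,uv in(("scene",None),("top",None)):
    c=capture(cn);print(cn,[proj(c,q).round(1).tolist() for q in (B+.004*n,B-.004*n,p[:3]+.115*y,p[:3]-.115*y)])
E
python3 fit.py
```

```text
E [0.6507 0.1212 0.2307] psi 94.55605299163732 lean 0.4487421985201909 25.711034064628677 s,L [0.00423929 0.0484462 ] band [0.6503 0.1254 0.2307]
[[0.9, -1.3], [0.9, 0.0], [-1.0, 0.2], [-0.5, 0.8], [0.1, 0.0], [-0.1, 0.4], [0.1, -0.3], [-0.1, 0.5], [-0.9, -0.8], [0.7, -0.1], [-0.1, -0.1], [0.5, 1.0], [-1.2, 0.2], [0.4, -0.6], [-0.5, -0.1], [0.3, 0.1], [-0.5, -0.5]] -0.30171603993034424
sd [0.0003 0.0005 0.001  0.0037 0.0129 0.0005 0.0014]
scene [[370.2, 233.0], [369.4, 231.6], [426.7, 227.9], [307.1, 237.2]]
top [[282.6, 211.6], [283.0, 215.1], [233.1, 217.8], [336.4, 208.7]]
```

```bash
sed -i 's/^def axes/obs+=[("d",D(110,505),(.004,"p",.115,2)),("e",E_(645,472),(.004,"p",.115,3))]\ndef axes/; s/ex,ey,ez,psi,l,s,L=p/ex,ey,ez,psi,l,s,L,t1,t2=p/; s/(L if d else 0)/[0,L,t1,t2][d]/; s/0,.025\],/0,.025,.08,.08],/' fit.py; python3 fit.py; sed 's/\.0007/.1/' fit.py >fit2.py; python3 fit2.py | head -1; python3 fit.py >/dev/null
```

```text
E [0.6507 0.1209 0.2314] psi 94.52565525945427 lean 0.43351254278796125 24.838439067734694 s,L [0.00455602 0.049769   0.12921103 0.13103713] band [0.6503 0.1254 0.2314]
[[1.0, -1.3], [1.0, 0.1], [-0.7, 0.1], [-0.3, 0.8], [0.2, -0.1], [0.1, 0.3], [0.1, -0.3], [-0.2, 0.5], [-1.1, -0.8], [0.5, -0.0], [-0.3, -0.1], [0.3, 1.1], [-1.4, 0.2], [0.2, -0.6], [-0.2, -0.2], [0.6, 0.0], [-0.5, -0.6], [-0.0, 0.0], [-0.1, 0.2]] -0.9671879270445881
sd [0.0003 0.0004 0.0007 0.0034 0.006  0.0004 0.0009 0.0018 0.0036]
scene [[370.3, 232.8], [369.4, 231.3], [426.6, 227.7], [307.0, 236.9]]
top [[282.6, 211.5], [282.9, 215.0], [233.2, 217.6], [336.5, 208.6]]
E [0.6508 0.1212 0.2307] psi 94.60940082158344 lean 0.4314616914422345 24.720933941215826 s,L [0.00423729 0.04964086 0.12983545 0.1329074 ] band [0.6504 0.1254 0.2307]
```

```bash

python3 -m creep '[[87.6,-0.12,-0.95,0,0,0,0],[87.6,-0.12,-0.95,0,0,0,0],[87.6,-0.12,-0.95,0,0,0,0],[87.6,-0.12,-0.95,0,0,0,0],[87.6,-0.12,-0.95,0,0,0,0],[87.6,-0.12,-0.95,0,0,0,0],[87.6,-0.12,-0.95,0,0,0,0],[87.6,-0.12,-0.95,0,0,0,0]]'
python3 -m creep '[[87.6,-0.12,-0.95,-0.7,0,0,0],[87.6,-0.12,-0.85,-0.7,0,0,0],[87.6,0,0,-0.7,0,0,0],[87.6,0,0,-0.7,0,0,0],[87.6,0,0,-0.7,0,0,0],[87.6,0,0,0,0,0,0],[87.6,0,0,0,0,0,0]]'
python3 cap.py g
python3 - <<'E'
from h import *
g=cv2.imread("pics/g.png");a=cv2.imread("pics/a.png")
from pickle import load
c=load(open("g.pkl","rb"));u,v=proj(c,(.542,-.151,.109)).astype(int);print(u,v)
x0=max(u-60,0);y0=max(v-100,0);print("g off",x0,y0)
G=cv2.resize(g[y0:y0+200,x0:x0+133],None,fx=3,fy=3,interpolation=cv2.INTER_CUBIC)
A=cv2.resize(a[90:290,200:333],None,fx=3,fy=3,interpolation=cv2.INTER_CUBIC)
cv2.imwrite("pics/ga.png",np.hstack([G,A]))
E
```

```text
time_s: 7.48
tcp_pos: [0.5807, 0.0143, 0.3865]
eef_rot: [180.0, -0.0, -103.6]
contact_force: [-0.3, 0.1, 0.2]
gripper_width: 0.0876
gripper_force: 0.0
time_s: 8.07
tcp_pos: [0.5747, -0.0298, 0.2986]
eef_rot: [179.9, -0.1, -103.6]
contact_force: [0.4, -0.3, 0.6]
gripper_width: 0.0874
gripper_force: 0.0
326 86
g off 266 0
```

View pics/ga.png

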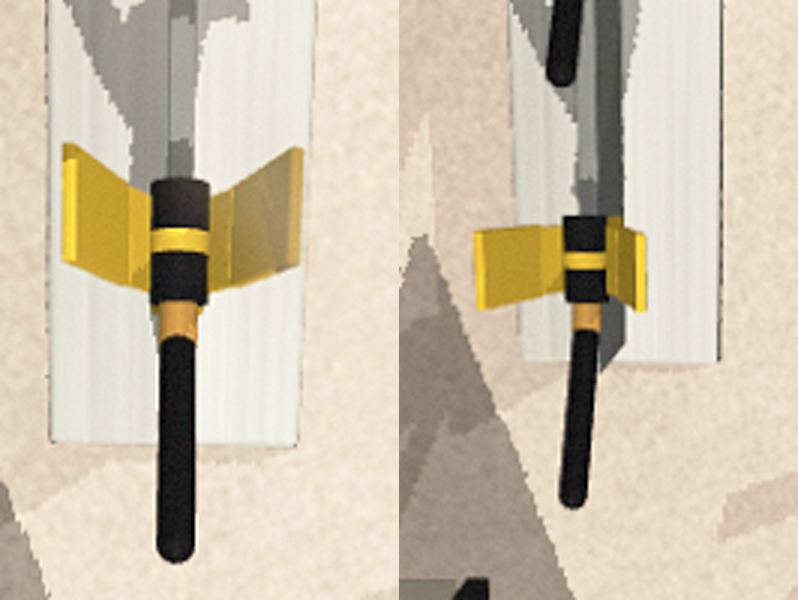

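g shows the clamp's handle tops from (63,144) to (302,265) in the left crop (3x, offset 266,0), with the antenna towards +y. Right crop is picture a (offset 200,90).

```bash
cat > fitc.py <<'E'
from h import *
import pickle
from scipy.optimize import least_squares
C={k:pickle.load(open(k+".pkl","rb")) for k in "ag"}
G=lambda x,y:("g",np.array([266+(x+.5)/3-.5,(y+.5)/3-.5])); A=lambda x,y:("a",np.array([200+(x-398.5)/3-.5,90+(y+.5)/3-.5]))
# local (x, sign*w, z); robot side = +1
obs=[(G(63,144),(-.014,-1,.06)),(G(63,263),(.014,-1,.06)),(G(302,148),(-.014,1,.06)),(G(300,265),(.014,1,.06)),
(A(474,234),(-.014,-1,.06)),(A(476,310),(.014,-1,.06)),(A(645,234),(-.014,1,.06)),(A(646,310),(.014,1,.06)),
(G(175.5,558),(.091,0,.048)),(A(572,505),(.091,0,.048)),(G(181,241),(0,0,.009)),(A(585,260),(0,0,.009))]
def f(p):
    x,y,z,th,w=p;X=np.array([np.cos(th),np.sin(th),0]);Y=np.array([-np.sin(th),np.cos(th),0]);R=[]
    for (c,uv),(a,s,h) in obs: R+=list((proj(C[c],np.array([x,y,z+h])+X*a+Y*w*s)-uv)/.6)
    return np.array(R+[(z-.109)/.001,(w-.03)/.003])
q=least_squares(f,[.542,-.151,.109,1.33,.03],loss='soft_l1');p=q.x
print(p.round(4),np.degrees(p[3]),np.sqrt(np.diag(np.linalg.inv(q.jac.T@q.jac))).round(4));print((f(p)[:-2]*.6).round(1).reshape(-1,2).tolist())
np.save("clip.npy",p)
s=r.get_state();print(s["tcp_pos"],s["eef_rot"],"to grasp (units)",(np.array([p[0],p[1],p[2]+.024])-s["tcp_pos"])/.025,"yaw",np.degrees(p[3])-180-s["eef_rot"][2])
E
python3 fitc.py
```

```text
[ 0.5419 -0.156   0.1039  1.3193  0.0301] 75.58849494308129 [0.0002 0.0002 0.0011 0.0043 0.0002]
[[-0.1, -0.3], [0.1, -0.3], [0.6, -0.3], [-0.3, 0.4], [-0.3, -1.4], [0.4, 0.0], [-0.0, -0.6], [-0.1, 0.9], [0.1, 1.2], [0.5, 0.8], [-0.4, 0.2], [-0.4, -0.1]]
[ 0.57528807 -0.02970705  0.2998031 ] [-1.79975516e+02 -2.67723249e-02 -1.03591037e+02] to grasp (units) [-1.33487955 -5.05131347 -6.87724882] yaw -0.820468018528274
```

```bash
sed -i 's#(z-.109)/.001#(z-.109)/.0001#' fitc.py; python3 fitc.py
python3 - <<'E'
from h import *
p=np.load("clip.npy");th=p[3];X=np.array([np.cos(th),np.sin(th),0]);O=p[:3]
for n in("scene","top"):
    c=capture(n);print(n,proj(c,O+[0,0,.009]),proj(c,O+X*.091+[0,0,.048]))
S=(140+.375*np.array([[262,146],[350,123]])[:,0],185+.375*np.array([146,123]));T=(225+.325*np.array([545,442]),170+.3254*np.array([298,266]));print("meas S",S,"T",T)
E
```

```text
[ 0.5418 -0.1554  0.109   1.3194  0.0296] 75.59459543808222 [0.0002 0.0002 0.0001 0.0051 0.0003]
[[0.2, -1.4], [0.4, -0.6], [1.1, -1.3], [0.2, 0.0], [-0.9, -0.5], [-0.2, 1.2], [-0.8, 0.3], [-0.8, 2.0], [0.5, 2.5], [-0.0, 2.6], [-0.1, -0.2], [-0.9, 0.7]]
[ 0.57528807 -0.02970705  0.2998031 ] [-1.79975516e+02 -2.67723249e-02 -1.03591037e+02] to grasp (units) [-1.33864205 -5.02768503 -6.67371517] yaw -0.8143675235273378
scene [231.07314899 236.18006641] [270.80157092 229.96186581]
top [402.93197118 266.81635479] [367.65818706 255.59239685]
meas S (array([238.25, 271.25]), array([239.75 , 231.125])) T (array([402.125, 368.65 ]), array([266.9692, 256.5564]))
```

```bash

python3 -m creep '[[87.6,-0.223,-0.838,0,0,0,-0.8],[87.6,-0.223,-0.838,0,0,0,0],[87.6,-0.223,-0.838,0,0,0,0],[87.6,-0.223,-0.838,0,0,0,0],[87.6,-0.223,-0.838,0,0,0,0],[87.6,-0.223,-0.838,0,0,0,0],[87.6,0,0,0,0,0,0],[87.6,0,0,-0.5,0,0,0]]'
python3 -m creep '[[87.6,0,0,-0.8,0,0,0],[87.6,0,0,-0.8,0,0,0],[87.6,0,0,-0.8,0,0,0],[87.6,0,0,-0.8,0,0,0],[87.6,0,0,-0.8,0,0,0],[87.6,0,0,-0.8,0,0,0],[87.6,0,0,-0.8,0,0,0],[87.6,0,0,-0.6,0,0,0]]'
python3 -m creep '[[87.6,0,0,0,0,0,0],[87.6,0,0,0,0,0,0]]'
python3 - <<'E'
from h import *
print(r.grip_depth)
p=np.load("clip.npy");s=r.get_state();print(s["tcp_pos"],s["eef_rot"],(np.array([p[0],p[1],p[2]+.024])-s["tcp_pos"])/.025,np.degrees(p[3])-180-s["eef_rot"][2])
E
```

```text
time_s: 8.88
tcp_pos: [0.5428, -0.1566, 0.2901]
eef_rot: [-179.7, 0.0, -104.5]
contact_force: [0.4, 0.6, 0.1]
gripper_width: 0.0876
gripper_force: 0.0
time_s: 9.55
tcp_pos: [0.5418, -0.1549, 0.131]
eef_rot: [-180.0, 0.0, -104.4]
contact_force: [0.4, 0.8, -0.6]
gripper_width: 0.0875
gripper_force: 0.0
time_s: 9.72
tcp_pos: [0.5419, -0.1552, 0.132]
eef_rot: [180.0, -0.0, -104.4]
contact_force: [0.6, 0.4, -0.2]
gripper_width: 0.0876
gripper_force: 0.0
0.0188
[ 0.54186223 -0.15518146  0.1320094 ] [ 1.79989947e+02 -2.36570214e-02 -1.04374467e+02] [-0.00160847 -0.00870872  0.03803282] -0.030937746508726605
```

```bash

python3 -m creep '[[70,0,0,0,0,0,0],[60,0,0,0,0,0,0],[56,0,0,0,0,0,0],[54,0,0,0,0,0,0],[52,0,0,0,0,0,0],[52,0,0,0,0,0,0]]' 25
python3 -m creep '[[49,0,0,0.025,0,0,0],[46,0,0,0.025,0,0,0],[43,0,0,0.025,0,0,0],[40,0,0,0.025,0,0,0]]' 
python3 -m creep '[[37,0,0,0.025,0,0,0],[34,0,0,0.025,0,0,0],[31,0,0,0.025,0,0,0],[28,0,0,0.025,0,0,0],[24,0,0,0,0,0,0],[20,0,0,0,0,0,0],[20,0,0,0,0,0,0],[20,0,0,0,0,0,0]]' 
```

```text
time_s: 10.22
tcp_pos: [0.5422, -0.1556, 0.133]
eef_rot: [-179.9, -0.0, -104.4]
contact_force: [-1.3, 0.5, 9.4]
gripper_width: 0.0547
gripper_force: 7.4
time_s: 10.55
tcp_pos: [0.5432, -0.1556, 0.1358]
eef_rot: [-179.8, 0.0, -104.4]
contact_force: [1.4, -0.4, 3.7]
gripper_width: 0.0418
gripper_force: 7.8
time_s: 11.22
tcp_pos: [0.5423, -0.1555, 0.1373]
eef_rot: [-179.9, -0.0, -104.4]
contact_force: [3.3, -1.3, 7.0]
gripper_width: 0.0274
gripper_force: 25.0
```

```bash

python3 -m creep '[[20,0,0,0.1,0,0,0],[20,0,0,0.2,0,0,0],[20,0,0,0.4,0,0,0],[20,0,0,0.6,0,0,0],[20,0,0,0.8,0,0,0],[20,0,0,0.9,0,0,0],[20,0,0,0.9,0,0,0],[20,0,0,0.9,0,0,0]]'
python3 -m creep '[[20,0,0,0.9,0,0,0],[20,0,0,0.9,0,0,0],[20,0,0,0.9,0,0,6],[20,0,0,0.6,0,0,7],[20,0,0,0,0,0,6],[20,0,0,0,0,0,0],[20,0,0,0,0,0,0]]'
cat > go.py <<'E'
import sys
from h import *
q=np.load("panel.npz");B,n,y,z=[q[k] for k in("B","n","y","z")]
up=float(sys.argv[1]);off=.028 if len(sys.argv)<3 else float(sys.argv[2])
s=r.get_state();R=Ro.from_euler("xyz",s["eef_rot"],degrees=True)
Rt=Ro.from_matrix(np.stack([-y,n*1.0,-z],1)) 
M=Rt.as_matrix()
if np.linalg.det(M)<0: M[:,1]*=-1
Rt=Ro.from_matrix(M)
T=B+z*(.009+up+off)
d=T-s["tcp_pos"]
print("target",T.round(4),"d units",(d/.025).round(3),"rot",np.degrees((Rt*R.inv()).as_rotvec()).round(2),"err n,y,z mm",(1e3*np.array([d@n,d@y,d@z])).round(1))
print("n,y,z/25mm",(n).round(3),y.round(3),z.round(3),"F nyz",[round(float(s["contact_force"]@a),1) for a in(n,y,z)],s["gripper_width"],s["gripper_force"])
E
python3 go.py .12
```

```text
time_s: 11.88
tcp_pos: [0.5404, -0.1552, 0.2577]
eef_rot: [179.9, -0.0, -104.4]
contact_force: [0.4, 0.6, -2.2]
gripper_width: 0.0272
gripper_force: 25.0
time_s: 12.47
tcp_pos: [0.5406, -0.1551, 0.3387]
eef_rot: [179.9, 0.0, -85.6]
contact_force: [0.1, -0.1, -1.3]
gripper_width: 0.0278
gripper_force: 25.0Traceback (most recent call last):
  File "go.py", line 6, in <module>
    Rt=Ro.from_matrix(np.stack([-y,n*1.0,-z],1))
  File "scipy/spatial/transform/_rotation.pyx", line 1143, in scipy.spatial.transform._rotation.Rotation.from_matrix
ValueError: Non-positive determinant (left-handed or null coordinate frame) in rotation matrix 0: [[ 0.07890548  0.90466639  0.4187513 ]
 [-0.9968821   0.07160639  0.03314511]
 [-0.          0.42006101 -0.90749587]].
```

```bash
sed -i 's/n\*1.0/-n/' go.py; python3 go.py .12
```

```text
target [0.5846 0.1202 0.3739] d units [ 1.759 11.013  1.406] rot [  1.9  -24.85   0.11] err n,y,z mm [ 74.3 271.    4.4]
n,y,z/25mm [0.905 0.072 0.42 ] [-0.079  0.997  0.   ] [-0.419 -0.033  0.907] F nyz [-0.5, -0.1, -1.2] 0.027808747254499108 24.991025626659393
```

```bash

python3 -m creep '[[20,0,0.5,0.3,0,0,0],[20,0.16,0.92,0.12,0.48,-6.2,0],[20,0.16,0.92,0.12,0.48,-6.2,0],[20,0.16,0.92,0.12,0.48,-6.2,0],[20,0.16,0.92,0.12,0.48,-6.2,0],[20,0.16,0.92,0.12,0,0,0],[20,0.16,0.92,0.12,0,0,0],[20,0.16,0.92,0.12,0,0,0]]'
python3 -m creep '[[20,0.16,0.92,0.12,0,0,0],[20,0.16,0.92,0.12,0,0,0],[20,0.16,0.92,0.05,0,0,0],[20,0.16,0.9,0.05,0,0,0],[20,0,0.42,0,0,0,0],[20,0,0,0,0,0,0],[20,0,0,0,0,0,0],[20,0,0,0,0,0,0]]'
python3 go.py .12
python3 - <<'E'
from h import *
ims=[]
import pickle
for n in("scene","top"):
    c=capture(n);save(c,n+"2.png");pickle.dump(c,open(n+"2.pkl","wb"))
    s=r.get_state();R=Ro.from_euler("xyz",s["eef_rot"],degrees=True);f=lambda v:proj(c,s["tcp_pos"]+R.apply(v)).round(1).tolist()
    print(n,"tip",f([-.091,0,-.020]),"barrel",f([0,0,.028]),"jaw tips",f([0,.0175,.078]),f([0,-.0175,.078]))
s=cv2.imread("pics/scene2.png");t=cv2.imread("pics/top2.png")
k=lambda i,x,y,w,h,W:cv2.resize(i[y:y+h,x:x+w],(W,600),interpolation=cv2.INTER_CUBIC)
cv2.imwrite("pics/st2.png",np.hstack([k(s,310,130,100,150,400),k(t,220,130,100,150,400)]))
E
```

```text
time_s: 13.13
tcp_pos: [0.5678, 0.0192, 0.3676]
eef_rot: [-155.1, 0.0, -85.6]
contact_force: [0.7, -0.5, -0.1]
gripper_width: 0.0279
gripper_force: 25.0
time_s: 13.8
tcp_pos: [0.5849, 0.1198, 0.3757]
eef_rot: [-155.2, -0.1, -85.5]
contact_force: [-0.7, -0.6, -1.3]
gripper_width: 0.0274
gripper_force: 25.0
target [0.5846 0.1202 0.3739] d units [-0.013  0.019 -0.072] rot [ 0.06 -0.01  0.  ] err n,y,z mm [-1.   0.5 -1.5]
n,y,z/25mm [0.905 0.072 0.42 ] [-0.079  0.997  0.   ] [-0.419 -0.033  0.907] F nyz [-1.2, -0.5, -0.8] 0.02738988868184771 24.991865158081055
scene tip [418.2, 135.7] barrel [368.8, 164.8] jaw tips [367.3, 188.7] [371.0, 194.0]
top tip [231.7, 236.5] barrel [280.8, 226.3] jaw tips [282.6, 228.9] [280.9, 212.4]
```

View pics/st2.png

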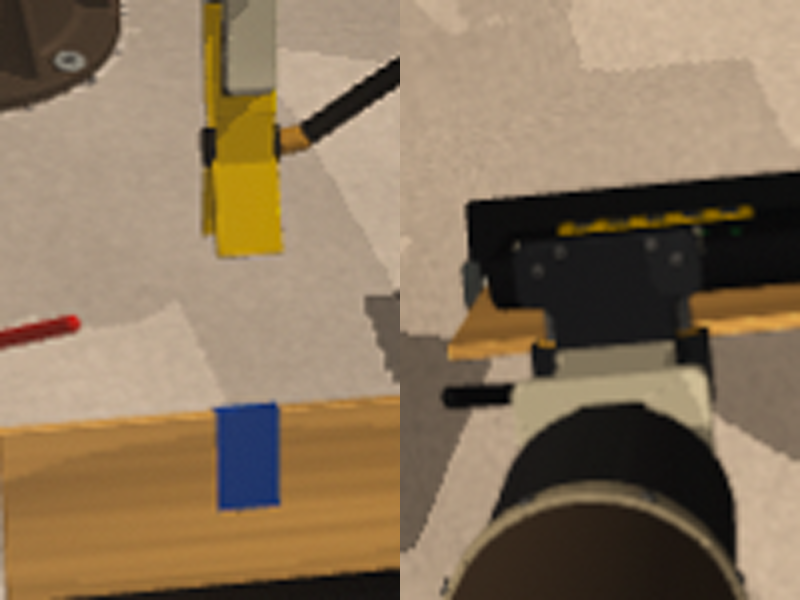

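```bash

python3 -m creep '[[20,0.27,0.03,-0.6,0,0,0],[20,0.27,0.02,-0.6,0,0,0],[20,0.27,0.02,-0.6,0,0,0],[20,0.27,0.02,-0.6,0,0,0],[20,0,0,0,0,0,0],[20,0,0,0,0,0,0],[20,0,0,0,0,0,0]]'
cat >> go.py <<'E'
P=[];F=[]
for i in range(5):
    capture("top");s=r.get_state();P.append(s["tcp_pos"]);F.append(s["contact_force"])
d=np.mean(P,0)-T;F=np.mean(F,0);print("avg TCP minus target n,y,z mm",[round(1e3*float(d@a),2) for a in(n,y,z)],"F",[round(float(F@a),2) for a in(n,y,z)])
E
python3 go.py .055
```

```text
time_s: 14.48
tcp_pos: [0.6126, 0.122, 0.3172]
eef_rot: [-155.1, -0.1, -85.5]
contact_force: [0.4, 0.5, -0.9]
gripper_width: 0.0276
gripper_force: 25.0
target [0.6118 0.1224 0.3149] d units [-0.032  0.015 -0.093] rot [ 0.05  0.1  -0.01] err n,y,z mm [-1.7  0.4 -1.8]
n,y,z/25mm [0.905 0.072 0.42 ] [-0.079  0.997  0.   ] [-0.419 -0.033  0.907] F nyz [0.1, 0.4, -1.0] 0.02756550848119187 24.991976022720337
avg TCP minus target n,y,z mm [1.73, 0.02, 1.97] F [-0.37, -0.15, -0.78]
```

```bash

python3 -m creep '[[20,-0.043,0,-0.02,0,0,0],[20,0.168,0.013,-0.363,0,0,0],[20,0.168,0.013,-0.363,0,0,0],[20,0,0,0,0,0,0]]'
python3 -m creep '[[20,0.168,0.013,-0.363,0,0,0],[20,0.168,0.013,-0.363,0,0,0],[20,0,0,0,0,0,0],[20,0,0,0,0,0,0]]'
python3 go.py .015
python3 - <<'E'
from h import *
s=capture("scene");save(s,"s3.png");w=capture("wrist");save(w,"w3.png")
cv2.imwrite("pics/sw3.png",np.hstack([cv2.resize(cv2.imread("pics/s3.png")[170:270,320:420],(400,400),interpolation=cv2.INTER_CUBIC),cv2.resize(cv2.imread("pics/w3.png"),(400,400))]))
E
```

```text
time_s: 15.07
tcp_pos: [0.6193, 0.1227, 0.2943]
eef_rot: [-155.3, -0.1, -85.4]
contact_force: [-0.7, -0.5, -1.9]
gripper_width: 0.0277
gripper_force: 25.0
time_s: 15.4
tcp_pos: [0.628, 0.1234, 0.2779]
eef_rot: [-155.2, -0.1, -85.4]
contact_force: [-0.1, -0.5, -0.5]
gripper_width: 0.0278
gripper_force: 25.0
target [0.6286 0.1237 0.2786] d units [0.021 0.013 0.028] rot [ 0.14 -0.06 -0.03] err n,y,z mm [0.8 0.3 0.4]
n,y,z/25mm [0.905 0.072 0.42 ] [-0.079  0.997  0.   ] [-0.419 -0.033  0.907] F nyz [-0.3, -0.5, -0.4] 0.027799001929244727 24.991957247257233
avg TCP minus target n,y,z mm [0.09, 0.06, 0.87] F [-0.16, 0.41, -0.92]
```

```bash

python3 -m creep '[[20,0.084,0.007,-0.18,0,0,0],[20,0.084,0.007,-0.18,0,0,0],[20,0,0,0,0,0,0],[20,0,0,0,0,0,0]]' | grep -E "pos|force"
python3 -m creep '[[20,0.034,0.003,-0.072,0,0,0],[20,0,0,0,0,0,0]]'| grep -E "pos|force"
python3 go.py 0 | tail -1
```

```text
tcp_pos: [0.6322, 0.1239, 0.2695]
contact_force: [-0.5, 0.8, -0.8]
gripper_force: 25.0
tcp_pos: [0.6332, 0.1241, 0.2681]
contact_force: [-0.7, -0.6, -0.7]
gripper_force: 25.0
avg TCP minus target n,y,z mm [-0.02, 0.09, 3.84] F [-0.33, -0.18, -1.15]
```

Still free, about 4 mm to go; 1 mm steps now.

```bash

python3 -m creep '[[20,0.017,0.001,-0.036,0,0,0],[20,0,0,0,0,0,0]]'| grep -E "pos|t_force"
python3 -m creep '[[20,0.017,0.001,-0.036,0,0,0],[20,0,0,0,0,0,0]]'| grep -E "pos|t_force"
python3 go.py 0 | tail -1
```

```text
tcp_pos: [0.6336, 0.1242, 0.2675]
contact_force: [-0.2, 0.9, -1.1]
tcp_pos: [0.634, 0.1242, 0.2669]
contact_force: [-1.8, 1.1, 0.0]
avg TCP minus target n,y,z mm [0.09, 0.08, 2.09] F [-1.81, 0.28, 3.29]
```

```bash

python3 -m creep '[[20,0.017,0.001,-0.036,0,0,0],[20,0,0,0,0,0,0]]'| grep -E "pos|t_force"
python3 go.py 0 | tail -1
```

```text
tcp_pos: [0.6342, 0.1241, 0.2668]
contact_force: [-12.0, 0.7, 9.6]
avg TCP minus target n,y,z mm [0.16, -0.01, 1.94] F [-6.2, 0.64, 13.4]
```

```bash

python3 -m creep '[[20,-0.018,-0.001,-0.008,0,0,0],[20,0,0,0,0,0,0]]'| grep -E "pos|t_force"
python3 go.py 0 | tail -1
```

```text
tcp_pos: [0.6341, 0.1242, 0.2668]
contact_force: [-8.7, -0.5, 9.1]
avg TCP minus target n,y,z mm [0.08, 0.04, 1.96] F [-3.66, 0.13, 11.42]
```

```bash

python3 -m creep '[[20,-0.018,-0.001,-0.008,0,0,0],[28,0,0,0,0,0,0],[31,0.009,0.001,-0.02,0,0,0],[34,0.009,0.001,-0.02,0,0,0]]'| grep -E "pos|t_force|gri"
python3 -m creep '[[34,0,0,0,0,0,0],[34,0,0,0,0,0,0]]'| grep -E "pos|t_force|gri"
python3 go.py 0 | tail -1
```

```text
tcp_pos: [0.6347, 0.1244, 0.2662]
contact_force: [-6.0, -1.5, 9.9]
gripper_width: 0.0324
gripper_force: 9.4
tcp_pos: [0.6347, 0.1244, 0.266]
contact_force: [-4.1, -1.3, 7.1]
gripper_width: 0.0337
gripper_force: 8.9
avg TCP minus target n,y,z mm [0.28, 0.23, 0.93] F [-1.07, -0.7, 8.81]
```

```bash

python3 -m creep '[[37,0.009,0.001,-0.02,0,0,0],[40,0.009,0.001,-0.02,0,0,0],[43,0.009,0.001,-0.02,0,0,0],[43,0,0,0,0,0,0],[43,0,0,0,0,0,0]]'| grep -E "pos|t_force|gri"
python3 go.py 0 | tail -1
```

```text
tcp_pos: [0.6354, 0.1245, 0.2644]
contact_force: [-4.4, -1.9, 6.3]
gripper_width: 0.0425
gripper_force: 8.0
avg TCP minus target n,y,z mm [0.26, 0.28, -0.79] F [-1.02, -0.51, 7.56]
```

```bash

python3 -m creep '[[46,0.009,0.001,-0.02,0,0,0],[49,0.009,0.001,-0.02,0,0,0],[49,0,0,0,0,0,0],[49,0,0,0,0,0,0]]'| grep -E "pos|t_force|gri"
python3 go.py 0 | tail -1
```

```text
tcp_pos: [0.6358, 0.1246, 0.2633]
contact_force: [-2.6, -0.7, 6.2]
gripper_width: 0.049
gripper_force: 6.8
avg TCP minus target n,y,z mm [0.22, 0.36, -2.01] F [-0.46, -0.74, 6.33]
```

```bash

python3 -m creep '[[51,0.009,0.001,-0.02,0,0,0],[53,0.009,0.001,-0.02,0,0,0],[54,0,0,0,0,0,0],[54,0,0,0,0,0,0]]'| grep -E "pos|t_force|gri"
python3 go.py 0 | tail -1
python3 -m creep '[[55,0.005,0,-0.01,0,0,0],[56,0.005,0,-0.01,0,0,0],[56,0,0,0,0,0,0]]'| grep -E "pos|t_force|gri"
python3 go.py 0 | tail -1
```

```text
tcp_pos: [0.6365, 0.1249, 0.2624]
contact_force: [-1.3, -1.0, 6.0]
gripper_width: 0.0541
gripper_force: 6.0
avg TCP minus target n,y,z mm [0.43, 0.51, -3.14] F [0.99, -0.77, 5.77]
tcp_pos: [0.6368, 0.1249, 0.262]
contact_force: [-2.0, -1.0, 5.8]
gripper_width: 0.0557
gripper_force: 5.9
avg TCP minus target n,y,z mm [0.54, 0.53, -3.63] F [0.66, -0.66, 6.23]
```

```bash

python3 -m creep '[[57,0.004,0,-0.007,0,0,0],[58,0.004,0,-0.007,0,0,0],[58,0,0,0,0,0,0]]'| grep -E "pos|t_force|gri"
python3 go.py 0 | tail -1
python3 -m creep '[[60,0,0,0,0,0,0],[62,0,0,0,0,0,0],[62,0,0,0,0,0,0]]'| grep -E "pos|t_force|gri"
python3 go.py 0 | tail -1
```

```text
tcp_pos: [0.6371, 0.125, 0.2616]
contact_force: [-0.9, -1.3, 5.4]
gripper_width: 0.0579
gripper_force: 5.5
avg TCP minus target n,y,z mm [0.64, 0.6, -4.1] F [1.39, -0.81, 5.46]
tcp_pos: [0.6365, 0.1248, 0.2604]
contact_force: [1.8, 1.0, 3.7]
gripper_width: 0.0615
gripper_force: 1.2
avg TCP minus target n,y,z mm [-0.55, 0.39, -4.92] F [2.65, 0.63, 2.35]
```

```bash

python3 -m creep '[[65,0,0,0,0,0,0],[68,0,0,0,0,0,0],[70,0,0,0,0,0,0],[70,0,0,0,0,0,0]]'| grep -E "pos|t_force|gri"
python3 -m creep '[[80,0,0,0,0,0,0],[87.6,0,0,0,0,0,0],[87.6,0,0,0,0,0,0],[87.6,0,0,0,0,0,0]]'| grep -E "pos|t_force|gri"
python3 go.py 0 | tail -1
```

```text
tcp_pos: [0.6354, 0.124, 0.2591]
contact_force: [-0.3, -0.1, -0.2]
gripper_width: 0.0697
gripper_force: 0.0
tcp_pos: [0.636, 0.1243, 0.2599]
contact_force: [0.0, 0.0, 0.8]
gripper_width: 0.0865
gripper_force: 0.0
avg TCP minus target n,y,z mm [-1.02, 0.08, -5.03] F [0.01, -0.06, 0.09]
```

```bash

python3 -m creep '[[87.6,-0.08,-0.007,0.18,0,0,0],[87.6,-0.21,-0.017,0.45,0,0,0],[87.6,-0.38,-0.03,0.82,0,0,0],[87.6,-0.38,-0.03,0.82,0,0,0],[87.6,-0.38,-0.03,0.82,0,0,0],[87.6,-0.38,-0.03,0.82,0,0,0],[87.6,-0.38,-0.03,0.82,0,0,0],[87.6,0,0.5,0.5,0,0,0]]'| grep -E "pos|t_force|time"
python3 -m creep '[[87.6,0,1,0,-0.48,6.2,0],[87.6,0,1,0,-0.48,6.2,0],[87.6,0,1,0,-0.48,6.2,0],[87.6,0,0.9,0,-0.48,6.2,0],[87.6,0,0,0,0,0,0],[87.6,0,0,0,0,0,0]]'| grep -E "pos|t_force|time|rot"
python3 - <<'E'
from h import *
import pickle
c=capture("scene");save(c,"s4.png");w=capture("wrist");save(w,"w4.png");pickle.dump((c,w),open("f4.pkl","wb"))
q=np.load("panel.npz");B,n,y,z=[q[k] for k in "Bnyz"]
u,v=proj(w,B).astype(int);print("wrist band",u,v)
x0=min(max(u-65,0),510);y0=min(max(v-100,0),280);print("off",x0,y0)
cv2.imwrite("pics/fin.png",np.hstack([cv2.resize(cv2.imread("pics/s4.png")[160:310,320:420],(400,600),interpolation=cv2.INTER_CUBIC),cv2.resize(cv2.imread("pics/w4.png")[y0:y0+195,x0:x0+130],(400,600),interpolation=cv2.INTER_CUBIC)]))
for nm,P in dict(origin=B+.009*z,tapeface=B+.004*n-.05*z,handtop=B+.004*n+.069*z,anttip=B+.091*y+.057*z,jawtip=B+.004*n-.041*z,cornerL=B).items(): print(nm,proj(c,P).round(1),proj(w,P).round(1))
E
```

```text
time_s: 23.58
tcp_pos: [0.5802, 0.1314, 0.3945]
contact_force: [0.8, 0.4, -0.5]
time_s: 24.08
tcp_pos: [0.5828, 0.2319, 0.387]
eef_rot: [179.7, -0.2, -85.4]
contact_force: [-0.2, -0.2, 0.8]
wrist band 251 100
off 186 0
origin [369.8 227.6] [254.1  99.4]
tapeface [370.5 257.2] [234.2 106.6]
handtop [369.9 197.8] [271.4  88.1]
anttip [417.3 199.9] [275.7 220.3]
jawtip [370.4 252.9] [236.2 105.6]
cornerL [369.8 232.1] [251.4 100.6]
```

View pics/fin.png

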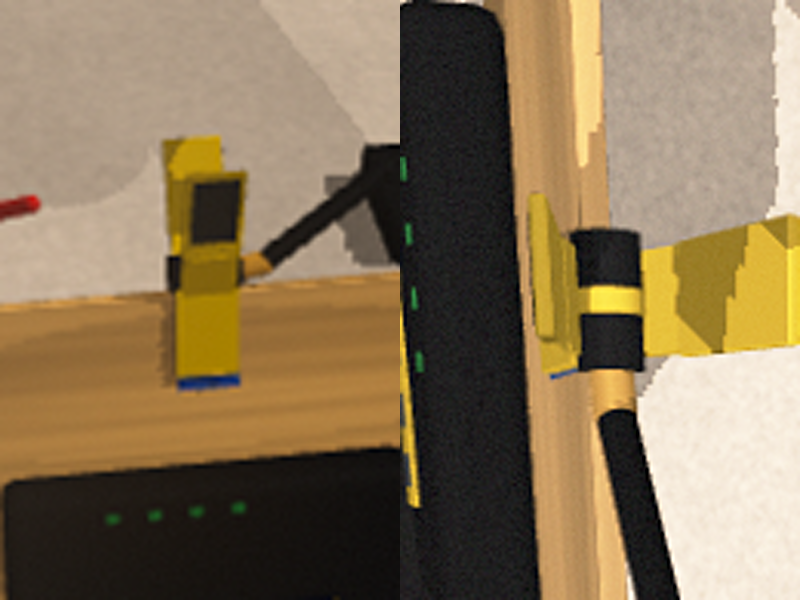

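The clamp sits over the tape (scene jaw at about (372,240)), level with it on both sides. Its barrel is on the edge and the tape's bottom is still at row 257, so the panel has not visibly moved.

```bash
python3 -c "
from plant import close_job
print(close_job())"
```

```text
the job is handed in; nothing more can be done
None
```

The yellow clamp is clipped onto the panel's top edge, centred over the blue tape, with its barrel down on the edge as far as the last pictures and force readings show. The job was handed in at about 24 s. Readings during placing stayed near 6 N square to the board, below the 9 N that turns the panel. The grey clamp and modem were not touched.

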